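# Set the eccentric guide roller and pass the gauge through

### The job

Set the guide roller for the yellow gauge: turn its black-knobbed lever until the red pointer stands at the yellow mark on the board. Then check the gap: set the yellow gauge down lengthwise on the board at the right-hand end of the channel (where the fence flares out), slide it along the board between fence and roller, and leave it standing on the board on the left, wholly beyond the roller. Leave the lever at the yellow mark and do not disturb the blue gauge.

Things in the scene. Friction and masses are not known exactly. Their poses are not given: they have to be found in the camera images.
- guide: Fixed grey board, 12 mm thick; origin on its underside at the pivot, z up, +x to the dark fence, y along the channel. Board x -118..122, y -145..145. Fence face x=76 (y -42..143, top z 40), flaring to x=97 at y=-140, the inlet; outlet +y. Roller: disc radius 24, top z 32, on the lever, centred at (14cos q, 14sin q); fence-roller gap 52-14cos q. Channel middle for the 40 mm gauge: x=54.
- roller_lever (a joint): Lever angle q (rad, 0 to 2.2), anticlockwise from above. The lever points at angle (pi - 1 + q) from the guide's +x axis. 0: tightest gap. 1.0: red pointer at the yellow mark, lever along the guide's -x. 1.9: at the blue mark. Starts at 0 to 0.4, too tight. Stays where left; needs about 3 N at the knob. Marks lie 93 to 115 mm from the pivot.
- lever_knob (a point): Upright round black knob of the lever, 20 mm diameter, z 44 to 86 mm; this point is on its axis, 66 mm above the bench, 72 mm from the pivot. The steel lever arm lies below it (z 36 to 44). Frame turns with the lever.
- yellow_gauge_grip (a point): Yellow gauge, loose on the bench right of the guide: aluminium plate 40 wide (x), 80 long (y), 22 mm thick, half-round ends, with an upright yellow square grip 18 x 18 mm at its middle, 22 to 80 mm above its underside, faces along x and y. This point: on the grip's axis, 58 mm above the underside. z up; either way round is the same. 0.1 to 0.2 kg.
- blue_gauge_grip (a point): Blue gauge, not to be used: same build and same point, but 52 mm wide with a blue grip. Loose, right of the guide; which gauge is nearer the robot varies.

How it is judged:
By the outcome, as a careful person would: the job done as asked, in the order asked, and still so for the second after the job is handed in, with the robot touching nothing.
It also fails if it takes over 51 s, if anything falls off the work surface, if the arm or the gripper's body presses on something with over 40 N, if the wrist force passes 120 N, or if a joint passes its speed limit or range.

### The arm

A 6-joint arm with a two-finger parallel gripper is mounted at the origin on a cart in front of the work surface, level with it; the furniture and walls round the work are solid. World frame = base frame: x ahead of the robot, y to its left, z up, the work surface at z = 0. Lengths are in m, angles in rad, forces in N, time in s.
With the tool pointing down it reaches from about 0.35 to 0.85 m from the base axis. Payload 8.1 kg.
Tool frame: the origin (TCP) lies midway between the tips of the shut fingers; the grasp point (between the pads) lies robot.grip_depth behind it (robot.grip_depth is the distance from the TCP to the grasp point, in m); z points along the fingers, y is the line along which they close (so a half turn about z gives the same grasp; the last joint's range is limited). The gripper opens to 93 mm and grips with 3 to 60 N. Pads are 15 mm wide; open, the fingers measure 128 mm over their backs; the gripper's body (75 mm by 188 mm) begins 65 mm behind the grasp point.
Start: joints at [1.022, 0.13, 1.488, -0, 1.523, -0.085], TCP at [0.268, 0.537, 0.219] pointing down, gripper open.
Joint ranges: [-2.96, 2.96], [-0.89, 2.26], [0.02, 2.5], [-1.34, 4.48], [0, 2.73], [-2.66, 2.66]. Speed limits (rad/s): [2.39, 2.39, 2.79, 3.14, 3.14, 3.14].

### API

Orientations are given as a rotation vector (axis times angle).
In Python, from plant import robot gives the robot as it stands.
- The arm moves only by the tool carry_out, never from a script. Its argument "rows" is a list of rows, each a list of 6 numbers: the shift along the tool's x, y, z in m, then the turn, a rotation vector about the tool's x, y, z in degrees. A call has 1 to 12 rows; each row is the pose to reach, as a shift and turn from the pose commanded when the call began, along the tool's axes at that moment; what a row does not reach only later rows make up. A row lasts 1/8 s, in which the tool goes at most 62.5 mm and 10.7 degrees, less where a joint would pass 70% of its speed; a pose out of reach is approached as far as the arm can. A call with a gripper value outside its range is refused whole. "jaw" is the closure in counts, from 0 (fully open) to 255 (shut), set as the call begins (left out, the last holds). The fingers move at their own pace and stop on an object; "force" is the grip in N (left out, the last holds). Time passes only in rows, so rows that repeat a pose let the fingers close. It gives the time, the measured TCP pose, the force, the opening and the grip force at its end, in the units of the state.
- robot.read_state(): the state, without advancing time (a new reading comes with each control period).
- robot.read_camera(name): name is "scene" or "top" or "wrist"; returns the picture (400x640x3 uint8, red, green, blue); there is no depth.
- robot.camera_model(name): a dict with "fx", "fy", "cx", "cy" (pixels), "dist" ([k1, k2, p1, p2, k3] as OpenCV has them; the pictures are not rectified), "R" (3x3) and "t" (3): a world point X has camera coordinates R X + t; the wrist camera has in their place "mount" (4x4, takes a point from camera to tool coordinates, whose origin is the TCP and whose axes are the flange's). Camera axes: x right, y down, z forward; pixel columns grow to the right and rows downward; lengths in m; the calibration is good to about 2 mm. A picture is of the moment at which its call begins: read the wrist's pose just before it. camera_model takes no time and is no camera call.
- robot.close_job(): hands the job in; it is judged then, once.
Trained networks look in the newest picture that a camera, given by its name, has taken for a name from the list of things; names that differ only in an ending like _2 or _b are one class to them, and where a whole thing is asked for, a point or a joint stands for the part that bears it (a point fixed in the world has none). Each returns a list of dicts, best first, with "conf" (0 to 1); they miss things now and then, are a little off and sometimes report something else, mostly with a low value. They report only what shows in the picture. A call takes as long as a camera call.
- robot.outline_of(camera, target): "pixels" (400x640 bool, what is visible of it) and "pixel" ([column, row] in pixels, amid what is visible of it).
The state is a dict: "t": time; "q": joint angles; "dq": joint speeds; "joint_torque": joint torques, N m; "tool_pos": TCP position; "orientation": TCP orientation; "force": force on the tool from outside, world axes, zero at the start; "wrist_torque": the same for the moment, N m; "opening": finger opening in m; "gripper_force": force on a finger pad.
Only numpy, scipy, OpenCV 4.12 (cv2) and the standard library are available. Lean on these libraries where they do the work, as an engineer would, in place of code of your own. Each camera call takes 0.05 s, during which the arm holds its last target. There are 200 camera calls.

## Working session

There is one attempt and no reset: what is moved stays moved. The work goes in short steps, Python scripts to look and compute and a tool call to move; the robot and the scene stay as the last step left them, time stands still between calls to the robot, and variables do not carry over. Pictures are saved under pics/ and viewed, at most 14 in all, crops included, and the job is handed in when it is done.

Besides the shell and the picture viewer there is one more tool, called in YAML: its name, and indented under it one key for each argument. carry_out: Moves the arm, as the interface text tells. Its arguments: {"type":"object","properties":{"rows":{"type":"array"},"jaw":{"type":"number"},"force":{"type":"number"}},"required":["rows"]}

```bash
ls; mkdir -p pics; cat > h.py <<'E'
import numpy as np, cv2
from scipy.spatial.transform import Rotation as Ro
from plant import robot
def cam(name, st=None):
    m=robot.camera_model(name); K=np.array([[m['fx'],0,m['cx']],[0,m['fy'],m['cy']],[0,0,1.]]); d=np.array(m['dist'],float)
    if 'mount' in m:
        T=np.eye(4); T[:3,:3]=Ro.from_rotvec(st['orientation']).as_matrix(); T[:3,3]=st['tool_pos']
        C=np.linalg.inv(T@np.array(m['mount'])); return K,d,C[:3,:3],C[:3,3]
    return K,d,np.array(m['R']),np.array(m['t'])
def proj(c,X):
    K,d,R,t=c; return cv2.projectPoints(np.atleast_2d(np.array(X,float)),cv2.Rodrigues(R)[0],t,K,d)[0][:,0]
def atz(c,px,z):
    K,d,R,t=c; n=cv2.undistortPoints(np.array([[px]],float),K,d)[0,0]
    r=R.T@np.array([n[0],n[1],1]); o=-R.T@t; return o+r*(z-o[2])/r[2]
def save(name,im): cv2.imwrite('pics/'+name+'.png',im[:,:,::-1])
E
python3 - <<'E'
from h import *
s=robot.read_state(); print(s['t'],s['tool_pos'],s['orientation'],robot.grip_depth)
print(Ro.from_rotvec(s['orientation']).as_matrix().round(3))
a=robot.read_camera('top'); b=robot.read_camera('scene')
save('top0',a); save('scene0',b)
for cn in ('top','scene'):
  c=cam(cn)
  for n,z in (('guide',.012),('lever_knob',.066),('roller_lever',.04),('yellow_gauge_grip',.058),('blue_gauge_grip',.058)):
    for o in robot.outline_of(cn,n)[:2]:
        print(cn,n,round(o['conf'],2),np.round(o['pixel']),o['pixels'].sum(),atz(c,o['pixel'],z).round(3))
E
```

```text
pics
0.0 [0.26811126 0.53614583 0.21759396] [-7.21948550e-01 -3.05692607e+00  2.68566345e-03] 0.0188
[[-0.894  0.447 -0.001]
 [ 0.447  0.894 -0.002]
 [ 0.    -0.002 -1.   ]]
top guide 0.86 [279. 177.] 12530 [0.555 0.001 0.012]
top lever_knob 0.85 [271. 181.] 631 [0.541 0.013 0.066]
top roller_lever 0.86 [273. 178.] 553 [0.55  0.012 0.04 ]
top yellow_gauge_grip 0.75 [402. 153.] 577 [ 0.599 -0.28   0.058]
top blue_gauge_grip 0.59 [405. 222.] 679 [ 0.443 -0.282  0.058]
scene guide 0.77 [303. 207.] 9099 [ 0.537 -0.019  0.012]
scene lever_knob 0.68 [293. 196.] 591 [ 0.51  -0.014  0.066]
scene roller_lever 0.93 [294. 195.] 525 [0.536 0.002 0.04 ]
scene yellow_gauge_grip 0.78 [422. 231.] 804 [ 0.581 -0.299  0.058]
scene yellow_gauge_grip 0.39 [294. 193.] 602 [ 0.526 -0.005  0.058]
scene blue_gauge_grip 0.59 [386. 288.] 1141 [ 0.412 -0.297  0.058]
```

View pics/top0.png

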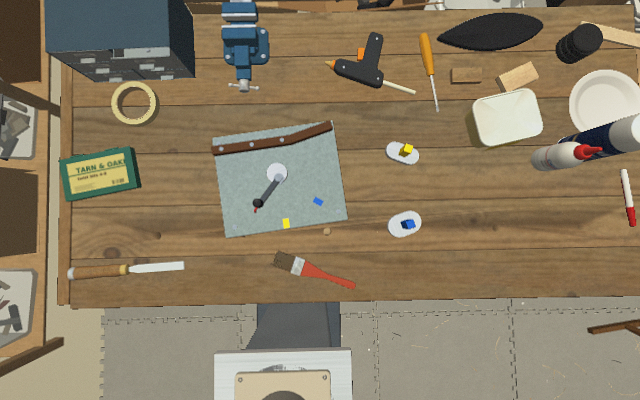

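View pics/scene0.png

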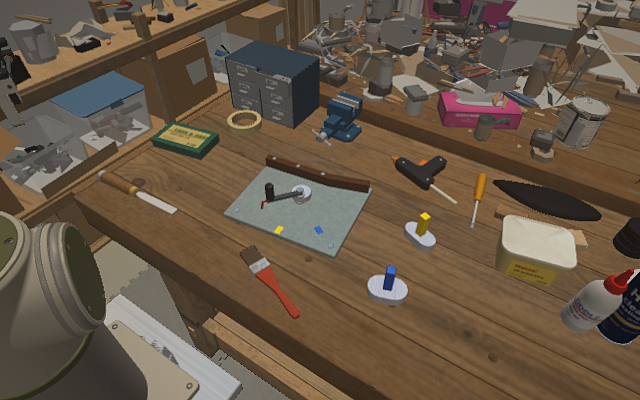

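The top view shows the board with corners at about (212,138), (333,122), (347,219) and (226,237). The knob is at (258,203), the yellow mark at (286,223), the yellow gauge at (403,153) and the blue gauge at (405,223). The scene view agrees.

```bash
cat >> h.py <<'E'
def fit2d(G,W):
    G=np.array(G,float)[:,:2];W=np.array(W)[:,:2]; g=G.mean(0);w=W.mean(0)
    A=(G-g);B=(W-w); a=np.arctan2((A[:,0]*B[:,1]-A[:,1]*B[:,0]).sum(),(A*B).sum())
    R=np.array([[np.cos(a),-np.sin(a)],[np.sin(a),np.cos(a)]]); return a,w-R@g,R
E
python3 - <<'E'
from h import *
c=cam('top'); im=cv2.imread('pics/top0.png')
cr=[(212,138),(333,122),(347,219),(226,237)]
g=cv2.cvtColor(im,cv2.COLOR_BGR2GRAY)
G=[(-.118,-.145),(-.118,.145),(.122,-.145)]
W=[atz(c,p,.012) for p in ((347,219),(226,237),(333,122))]
a,t,R=fit2d(G,W); print('guide',np.degrees(a),t, [ (R@np.array(x)+t-w[:2]).round(4) for x,w in zip(G,W)])
k=atz(c,(258,203),.075); print('knob',k); d=R.T@(k[:2]-t); print('rel',d,np.hypot(*d),'q',np.arctan2(d[1],d[0])%(2*np.pi)-np.pi+1)
hsv=cv2.cvtColor(im,cv2.COLOR_BGR2HSV)
for n,lo,hi in (('yel',(22,150,120),(35,255,255)),('blu',(100,150,80),(125,255,255))):
    m=cv2.inRange(hsv,lo,hi); N,l,s,ce=cv2.connectedComponentsWithStats(m)
    for i in range(1,N):
        if 30<s[i][4]<300: print(n,s[i],ce[i],atz(c,ce[i],.012),atz(c,ce[i],.058))
# plates: white-ish near gauges
for n,x,y in (('yplate',403,153),('bplate',405,223)):
    sub=hsv[y-22:y+22,x-26:x+26]; m=((sub[...,1]<50)&(sub[...,2]>150)).astype(np.uint8)
    pts=np.argwhere(m)[:,::-1]+[x-26,y-22]
    P=np.array([atz(c,p,.022)[:2] for p in pts]); r=cv2.minAreaRect((P*1000).astype(np.float32)); print(n,len(pts),r)
big=cv2.resize(im[110:250,200:440],None,fx=3.3,fy=3.3,interpolation=cv2.INTER_CUBIC); cv2.imwrite('pics/crop0.png',big)
E
```

```text
guide 6.681358434529315 [ 0.55037077 -0.00133723] [array([-0.003, -0.002]), array([-0.0016,  0.003 ]), array([ 0.0046, -0.001 ])]
knob [0.49254559 0.04138595 0.075     ]
rel [-0.05246173  0.04916085] 0.07189591372187176 q 0.24707214980362746
yel [399 143  14  11  89] [406.48314607 148.3258427 ] [ 0.61678877 -0.30252737  0.012     ] [ 0.60863247 -0.29152349  0.058     ]
yel [283 219   7   9  51] [285.76470588 222.8627451 ] [ 0.44739475 -0.01357354  0.012     ] [ 0.44772976 -0.0170542   0.058     ]
blu [313 197  10   9  47] [317.74468085 201.06382979] [ 0.4966729  -0.08953379  0.012     ] [ 0.49453771 -0.08920675  0.058     ]
blu [401 220  14   9  78] [408.58974359 223.3974359 ] [ 0.43943361 -0.30095662  0.012     ] [ 0.44016769 -0.29003147  0.058     ]
yplate 400 ((605.9874267578125, -289.7879943847656), (78.3599853515625, 40.717994689941406), 67.89552307128906)
bplate 562 ((439.8544616699219, -288.51605224609375), (53.83993148803711, 78.14838409423828), 19.069456100463867)
```

View pics/crop0.png

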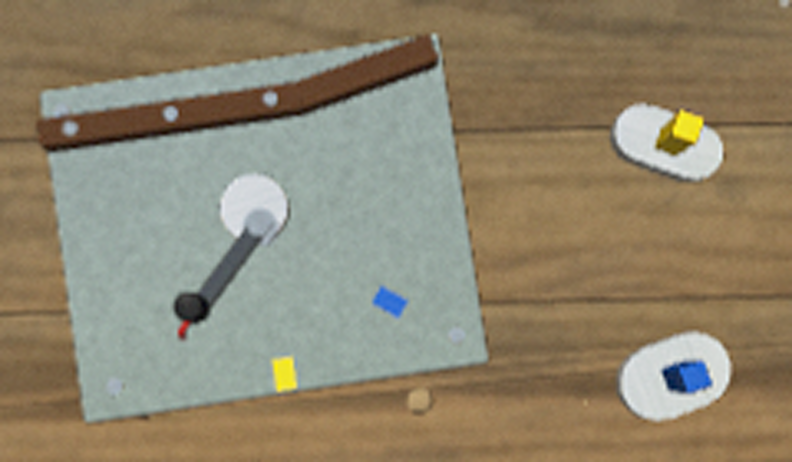

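```bash
cat >> h.py <<'E'
def go(p,yaw):  # TCP target, yaw (deg) of tool y in world, tool down
    s=robot.read_state(); R0=Ro.from_rotvec(s['orientation'])
    y=np.radians(yaw); Y=[np.cos(y),np.sin(y),0]; Z=[0,0,-1]; X=np.cross(Y,Z)
    cands=[Ro.from_matrix(np.array([k*X,k*np.array(Y),Z]).T) for k in (1,-1)]
    rel=min((R0.inv()*c for c in cands),key=lambda r:r.magnitude())
    sh=R0.inv().apply(np.array(p)-s['tool_pos'])
    print('go',(sh*1000).round(1),'mm',rel.as_rotvec(degrees=True).round(2),'t',round(s['t'],2),'open',s['opening'])
E
python3 - <<'E'
from h import *
c=cam('top'); im=cv2.imread('pics/top0.png')
G=[(-.118,-.145),(-.118,.145),(.122,-.145),(.122,.145)]
W=[atz(c,p,.012) for p in ((347.4,219),(226,237.3),(332.6,120.3),(212.3,137.6))]
a,t,R=fit2d(G,W); print('guide',np.degrees(a),t, [ (R@np.array(x)+t-w[:2]).round(4) for x,w in zip(G,W)])
k=atz(c,(258,203),.08); print('knob',k); d=R.T@(k[:2]-t); print('rel',d,np.hypot(*d),'q',np.arctan2(d[1],d[0])%(2*np.pi)-np.pi+1)
go([.492,.041,.18],6.7)
E
```

```text
guide 7.124488376472703 [ 0.55065787 -0.0016262 ] [array([-0.0015, -0.0021]), array([-0.0016,  0.0017]), array([ 0.0018, -0.0011]), array([0.0013, 0.0015])]
knob [0.49232054 0.0406582  0.08      ]
rel [-0.05264256  0.04919324] 0.07205008381552987 q 0.24846029737145203
go [-421.7 -343.2   38.7] mm [ 0.   -0.   56.73] t 0.6 open 0.09267805220448684
```

carry_out:
  rows:
    - [-0.422,-0.343,0.038,0,0,57]
    - [-0.422,-0.343,0.038,0,0,57]
    - [-0.422,-0.343,0.038,0,0,57]
    - [-0.422,-0.343,0.038,0,0,57]
    - [-0.422,-0.343,0.038,0,0,57]
    - [-0.422,-0.343,0.038,0,0,57]
    - [-0.422,-0.343,0.038,0,0,57]
    - [-0.422,-0.343,0.038,0,0,57]
    - [-0.422,-0.343,0.038,0,0,57]
    - [-0.422,-0.343,0.038,0,0,57]
    - [-0.422,-0.343,0.038,0,0,57]
    - [-0.422,-0.343,0.038,0,0,57]
  jaw: 90

```text
t: 2.1
tool_pos: [0.4921, 0.0423, 0.1808]
orientation: [-2.092, -2.344, -0.0]
force: [0.1, -0.3, -0.5]
opening: 0.0605
gripper_force: 0.0
```

```bash
python3 - <<'E'
from h import *
s=robot.read_state(); c=cam('wrist',s); im=robot.read_camera('wrist'); save('w1',im)
print(s['tool_pos'],s['opening'])
print(proj(c,[[.4923,.0407,.086],[.5507,-.0016,.032]]))
for n,z in (('lever_knob',.066),('roller_lever',.04)):
    for o in robot.outline_of('wrist',n)[:2]:
        ys,xs=np.where(o['pixels']); print(n,o['conf'],o['pixel'],xs.min(),xs.max(),ys.min(),ys.max(),atz(c,o['pixel'],z))
go([.492,.041,.05],7)
E
```

```text
[0.49207259 0.04226253 0.18077573] 0.06047214922136845
[[319.70759598 207.16609677]
 [363.89471281 234.22353979]]
lever_knob 0.64 [353.6, 215.5] 308 394 177 244 [0.52959497 0.03025582 0.066     ]
roller_lever 0.84 [355.0, 215.8] 308 394 176 245 [0.53531265 0.02262081 0.04      ]
go [ -1.1  -0.4 130.8] mm [ 0.02 -0.   -0.47] t 2.25 open 0.06033764708704256
```

View pics/w1.png

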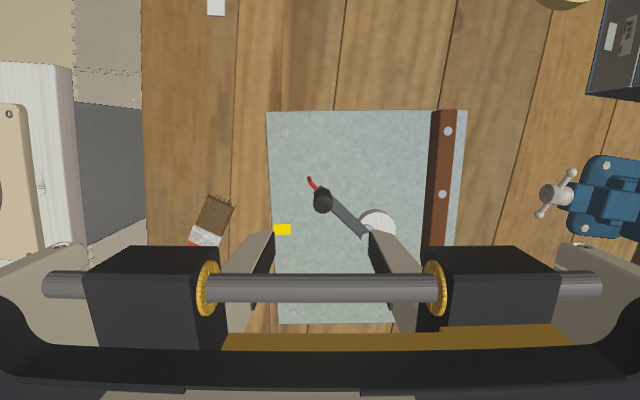

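The wrist view shows the knob top at about (323,201), within a few mm of the predicted (320,207). I'll descend and grip.

carry_out:
  rows:
    - [-0.001,0,0.06,0,0,0]
    - [-0.001,0,0.11,0,0,0]
    - [-0.001,0,0.13,0,0,0]
    - [-0.001,0,0.13,0,0,0]

```text
t: 2.75
tool_pos: [0.4905, 0.0407, 0.0488]
orientation: [-2.09, -2.341, 0.004]
force: [-0.2, -0.7, 0.2]
opening: 0.0603
gripper_force: 0.0
```

carry_out:
  rows:
    - [0,0,0,0,0,0]
    - [0,0,0,0,0,0]
    - [0,0,0,0,0,0]
    - [0,0,0,0,0,0]
    - [0,0,0,0,0,0]
    - [0,0,0,0,0,0]
  jaw: 255
  force: 20

```text
t: 3.5
tool_pos: [0.4932, 0.0398, 0.051]
orientation: [2.093, 2.341, 0.001]
force: [3.1, -2.1, 0.0]
opening: 0.0195
gripper_force: 20.0
```

```bash
python3 - <<'E'
from h import *
s=robot.read_state(); print(s['tool_pos'],s['opening'],s['gripper_force'],s['force'])
g=np.array([.5507,-.0016]); a=np.radians(7.1)
R0=Ro.from_rotvec(s['orientation'])
d=s['tool_pos'][:2]-g; q0=(np.arctan2(d[1],d[0])-a)%(2*np.pi)-np.pi+1; print('q0',q0,np.hypot(*d))
for q in np.linspace(q0,1.0,7)[1:]:
    th=a+np.pi-1+q; p=np.array([*(g+.072*np.array([np.cos(th),np.sin(th)])),.05]); print(q.round(2),(R0.inv().apply(p-s['tool_pos'])*1000).round(1),np.degrees(q-q0).round(1))
E
```

```text
[0.49318341 0.03981578 0.05104656] 0.019484684512258436 20.001227259635925 [ 3.09953830e+00 -2.11226323e+00  5.68243922e-04]
q0 0.25201467940245026 0.07087611963667384
0.38 [-6.3 -6.4  1. ] 7.1
0.5 [-13.9 -11.1   1. ] 14.3
0.63 [-22.1 -14.8   1. ] 21.4
0.75 [-30.7 -17.5   1. ] 28.6
0.88 [-39.5 -19.    1. ] 35.7
1.0 [-48.4 -19.5   1. ] 42.9
```

carry_out:
  rows:
    - [-0.006,-0.006,0,0,0,0]
    - [-0.014,-0.011,0,0,0,0]
    - [-0.022,-0.015,0,0,0,0]
    - [-0.031,-0.0175,0,0,0,0]
    - [-0.0395,-0.019,0,0,0,0]
    - [-0.0485,-0.0195,0,0,0,0]
    - [-0.0485,-0.0195,0,0,0,0]
    - [-0.0485,-0.0195,0,0,0,0]

```text
t: 4.5
tool_pos: [0.479, -0.0101, 0.0511]
orientation: [2.093, 2.342, 0.001]
force: [3.1, 2.2, 3.7]
opening: 0.02
gripper_force: 20.0
```

```bash
python3 - <<'E'
from h import *
s=robot.read_state(); print(s['tool_pos'],s['opening'],s['gripper_force'],s['force'])
g=np.array([.5507,-.0016]); a=np.radians(7.1)
d=s['tool_pos'][:2]-g; print('q',(np.arctan2(d[1],d[0])-a)%(2*np.pi)-np.pi+1,np.hypot(*d))
im=robot.read_camera('top')
save('top2',cv2.resize(im[110:250,200:440],None,fx=3.3,fy=3.3,interpolation=cv2.INTER_CUBIC))
w=robot.read_camera('wrist'); save('w2',cv2.resize(w[90:340,220:520],None,fx=2.4,fy=2.4,interpolation=cv2.INTER_CUBIC))
E
```

```text
[ 0.4790263  -0.01007414  0.05107471] 0.019962368649356486 20.000520050525665 [3.08840679 2.20533029 3.6727998 ]
q 0.9937674800555762 0.07217291748363704
```

View pics/w2.png

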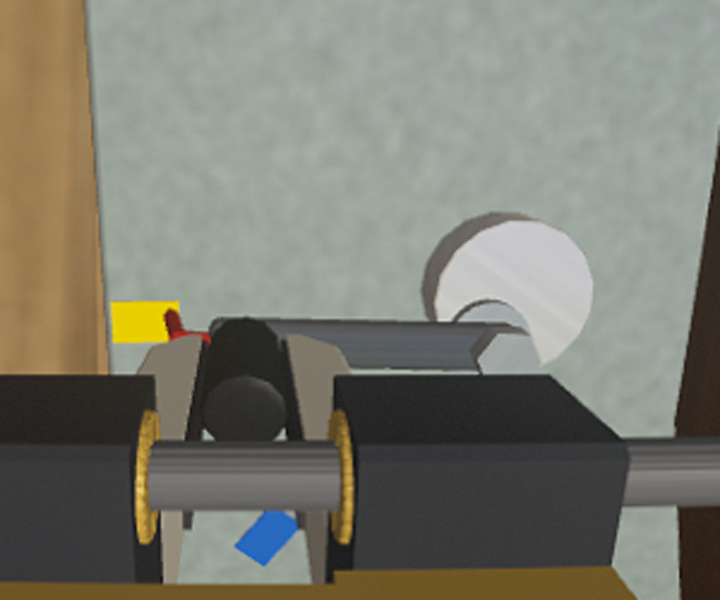

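The wrist crop shows the red pointer tip at (172,312), against the yellow mark centred at about (145,322), so it is on the mark or slightly short. I'll release, rise and check.

carry_out:
  rows:
    - [-0.0485,-0.0195,0,0,0,0]
    - [0,0,0,0,0,0]
    - [0,0,0,0,0,0]
  jaw: 90

```text
t: 4.97
tool_pos: [0.478, -0.0097, 0.0501]
orientation: [-2.093, -2.34, 0.001]
force: [-0.3, 0.5, -0.0]
opening: 0.0601
gripper_force: 0.0
```

I left a stale shift in the first row of that call, so the knob may have moved. I'll rise and check.

carry_out:
  rows:
    - [0,0,-0.06,0,0,0]
    - [0,0,-0.12,0,0,0]
    - [0.06,0,-0.13,0,0,0]
    - [0.06,0,-0.13,0,0,0]

```text
t: 5.48
tool_pos: [0.4715, 0.0522, 0.1817]
orientation: [2.087, 2.347, 0.002]
force: [0.6, -0.6, -1.0]
opening: 0.0604
gripper_force: 0.0
```

```bash
python3 - <<'E'
from h import *
s=robot.read_state(); print(s['t'],s['tool_pos'])
c=cam('wrist',s); w=robot.read_camera('wrist')
g=np.array([.5507,-.0016]); a=np.radians(7.1)
im=w.copy()
for q in (.8,.9,1.,1.1):
    th=a+np.pi-1+q; e=np.array([np.cos(th),np.sin(th)])
    print(q,proj(c,[[*(g+.072*e),.086],[*(g+.072*e),.044],[*(g+.104*e),.012],[*g,.04]]).round(0).tolist())
for o in robot.outline_of('wrist','roller_lever')[:1]:
    ys,xs=np.where(o['pixels']); print(o['conf'],xs.min(),xs.max(),ys.min(),ys.max(),o['pixel'])
save('w3',cv2.resize(im[60:260,220:500],None,fx=2.8,fy=2.8,interpolation=cv2.INTER_CUBIC))
E
```

```text
5.475 [0.4715379  0.052165   0.18171602]
0.8 [[321.0, 251.0], [321.0, 237.0], [297.0, 223.0], [380.0, 246.0]]
0.9 [[320.0, 258.0], [320.0, 242.0], [296.0, 231.0], [380.0, 246.0]]
1.0 [[320.0, 264.0], [320.0, 248.0], [296.0, 238.0], [380.0, 246.0]]
1.1 [[320.0, 270.0], [321.0, 253.0], [296.0, 246.0], [380.0, 246.0]]
0.64 311 400 210 272 [368.5, 230.8]
```

View pics/w3.png

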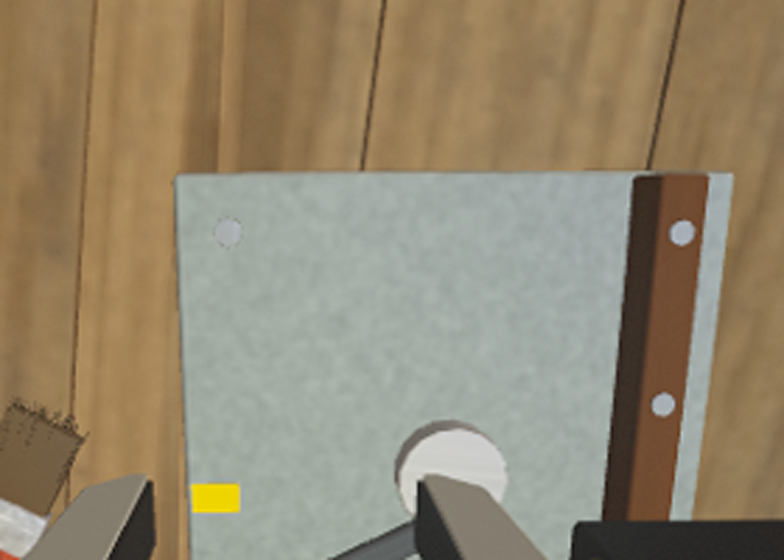

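The lever was dragged past the mark. I'll move right so the camera can see it.

carry_out:
  rows:
    - [-0.06,0,0,0,0,0]
    - [-0.12,0,0,0,0,0]
    - [-0.16,0,0,0,0,0]
    - [-0.16,0,0,0,0,0]

```text
t: 6.08
tool_pos: [0.4884, -0.1131, 0.179]
orientation: [-2.097, -2.336, 0.004]
force: [-0.4, 1.0, -0.5]
opening: 0.0601
gripper_force: 0.0
```

```bash
python3 - <<'E'
from h import *
s=robot.read_state(); print(s['t'],s['tool_pos'])
c=cam('wrist',s); w=robot.read_camera('wrist')
g=np.array([.5507,-.0016]); a=np.radians(7.1)
for q in (1.,1.2,1.4,1.6):
    th=a+np.pi-1+q; e=np.array([np.cos(th),np.sin(th)])
    print(q,((proj(c,[[*(g+.072*e),.086],[*(g+.104*e),.012],[*g,.04]])-[220,60])*2.8).round(0).tolist(),(g+.072*e).round(4))
save('w4',cv2.resize(w[60:260,220:500],None,fx=2.8,fy=2.8,interpolation=cv2.INTER_CUBIC))
E
```

```text
6.075 [ 0.48839392 -0.113069    0.17903243]
1.0 [[285.0, 94.0], [207.0, 121.0], [478.0, 108.0]] [ 0.4793 -0.0105]
1.2 [[290.0, 141.0], [214.0, 173.0], [478.0, 108.0]] [ 0.4824 -0.0245]
1.4 [[304.0, 185.0], [231.0, 221.0], [478.0, 108.0]] [ 0.4884 -0.0376]
1.6 [[326.0, 224.0], [255.0, 265.0], [478.0, 108.0]] [ 0.4968 -0.0493]
```

View pics/w4.png

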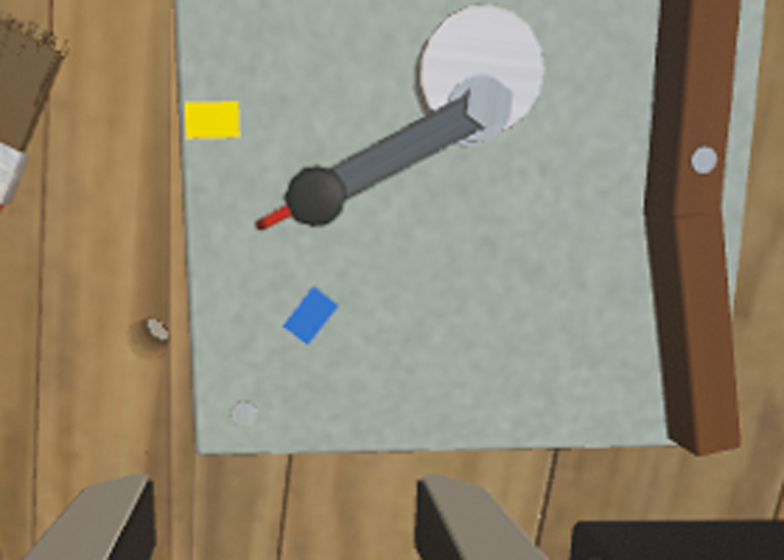

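The lever is now at q≈1.42, with the knob at (315,195) and the pointer tip at (262,225), between the yellow and blue marks. I'll regrip and turn it back, then verify from this same viewpoint.

```bash
python3 - <<'E'
from h import *
s=robot.read_state(); c=cam('wrist',s)
k=atz(c,np.array([315,195])/2.8+[220,60],.086); y=atz(c,np.array([213,119.5])/2.8+[220,60],.012); tip=atz(c,np.array([262,225])/2.8+[220,60],.014)
g=np.array([.5507,-.0016]); a=np.radians(7.1)
for n,p in (('knob',k),('mark',y),('tip',tip)):
    d=p[:2]-g; print(n,p.round(4),np.hypot(*d).round(4),((np.arctan2(d[1],d[0])-a)%(2*np.pi)-np.pi+1).round(3))
go([*k[:2],.05],7.1)
E
```

```text
knob [ 0.4922 -0.0386  0.086 ] 0.0692 1.44
mark [ 0.4497 -0.0119  0.012 ] 0.1015 0.977
tip [ 0.474  -0.0518  0.014 ] 0.0917 1.456
go [ 71.8  12.  129.2] mm [-0.17 -0.06 -0.87] t 6.12 open 0.05989602065794566
```

carry_out:
  rows:
    - [0.06,0.01,0.0,0,0,0]
    - [0.072,0.012,0.05,0,0,0]
    - [0.072,0.012,0.11,0,0,0]
    - [0.072,0.012,0.129,0,0,0]
    - [0.072,0.012,0.129,0,0,0]

```text
t: 6.75
tool_pos: [0.4909, -0.0355, 0.0491]
orientation: [-2.089, -2.34, 0.005]
force: [-0.4, -0.3, 0.0]
opening: 0.0606
gripper_force: 0.0
```

carry_out:
  rows:
    - [0,0,0,0,0,0]
    - [0,0,0,0,0,0]
    - [0,0,0,0,0,0]
    - [0,0,0,0,0,0]
    - [0,0,0,0,0,0]
  jaw: 255

```text
t: 7.38
tool_pos: [0.491, -0.0381, 0.0518]
orientation: [-2.091, -2.34, 0.009]
force: [-16.2, -6.5, 13.4]
opening: 0.0193
gripper_force: 20.0
```

```bash
python3 - <<'E'
from h import *
s=robot.read_state(); print(s['tool_pos'],s['opening'],s['gripper_force'],s['force'])
g=np.array([.5507,-.0016]); a=np.radians(7.1)
R0=Ro.from_rotvec(s['orientation'])
d=s['tool_pos'][:2]-g; q0=(np.arctan2(d[1],d[0])-a)%(2*np.pi)-np.pi+1; print('q0',q0,np.hypot(*d))
for q in np.linspace(q0,1.0,5)[1:]:
    th=a+np.pi-1+q; p=np.array([*(g+.072*np.array([np.cos(th),np.sin(th)])),.05]); print(q.round(2),(R0.inv().apply(p-s['tool_pos'])*1000).round(1))
E
```

```text
[ 0.49099532 -0.03807886  0.05180334] 0.01932324113913639 19.999851286411285 [-16.16695494  -6.4650453   13.44337646]
q0 1.42454158318776 0.06996682021959842
1.32 [ 6.2 -4.7  1.8]
1.21 [13.6 -6.8  1.8]
1.11 [21.1 -8.1  1.8]
1.0 [28.7 -8.6  1.8]
```

carry_out:
  rows:
    - [0.006,-0.003,0,0,0,0]
    - [0.0135,-0.006,0,0,0,0]
    - [0.021,-0.0075,0,0,0,0]
    - [0.0285,-0.008,0,0,0,0]
    - [0.0285,-0.008,0,0,0,0]

```text
t: 8.0
tool_pos: [0.4796, -0.0101, 0.0517]
orientation: [-2.091, -2.34, 0.008]
force: [-16.5, -3.7, 15.5]
opening: 0.0192
gripper_force: 20.0
```

```bash
python3 - <<'E'
from h import *
g=np.array([.5507,-.0016]); a=np.radians(7.1)
s=robot.read_state(); print(s['tool_pos'],s['force'],s['opening'])
d=s['tool_pos'][:2]-g; print('q',(np.arctan2(d[1],d[0])-a)%(2*np.pi)-np.pi+1,np.hypot(*d))
E
```

```text
[ 0.47960974 -0.01013112  0.05171603] [-16.4974081   -3.69333011  15.45675546] 0.019241119508393495
q 0.9955144915970848 0.0716003106479324
```

carry_out:
  rows:
    - [0,0,0,0,0,0]
    - [0,0,0,0,0,0]
    - [0,0,0,0,0,0]
  jaw: 90

```text
t: 8.38
tool_pos: [0.4827, -0.0093, 0.0518]
orientation: [2.093, 2.342, 0.001]
force: [-0.2, -0.2, 0.1]
opening: 0.0451
gripper_force: 0.0
```

carry_out:
  rows:
    - [0,0,-0.06,0,0,0]
    - [0,0,-0.12,0,0,0]
    - [-0.06,0,-0.129,0,0,0]
    - [-0.1,0,-0.129,0,0,0]
    - [-0.1,0,-0.129,0,0,0]

```text
t: 9.0
tool_pos: [0.4939, -0.111, 0.1809]
orientation: [2.097, 2.338, -0.0]
force: [0.9, 0.3, -0.4]
opening: 0.0598
gripper_force: 0.0
```

```bash
python3 - <<'E'
from h import *
s=robot.read_state(); print(s['t'],s['tool_pos'])
c=cam('wrist',s); w=robot.read_camera('wrist')
g=np.array([.5507,-.0016]); a=np.radians(7.1)
for q in (.95,1.,1.05):
    th=a+np.pi-1+q; e=np.array([np.cos(th),np.sin(th)])
    print(q,((proj(c,[[*(g+.072*e),.086],[*(g+.092*e),.014],[*(g+.104*e),.012],[*g,.04]])-[250,50])*4).round(0).tolist())
save('w5',cv2.resize(w[50:150,250:420],None,fx=4,fy=4,interpolation=cv2.INTER_CUBIC))
E
```

```text
9.0 [ 0.49390594 -0.11103335  0.18092366]
0.95 [[261.0, 165.0], [196.0, 199.0], [155.0, 199.0], [537.0, 201.0]]
1.0 [[261.0, 182.0], [196.0, 216.0], [155.0, 218.0], [537.0, 201.0]]
1.05 [[262.0, 199.0], [197.0, 233.0], [157.0, 237.0], [537.0, 201.0]]
```

View pics/w5.png

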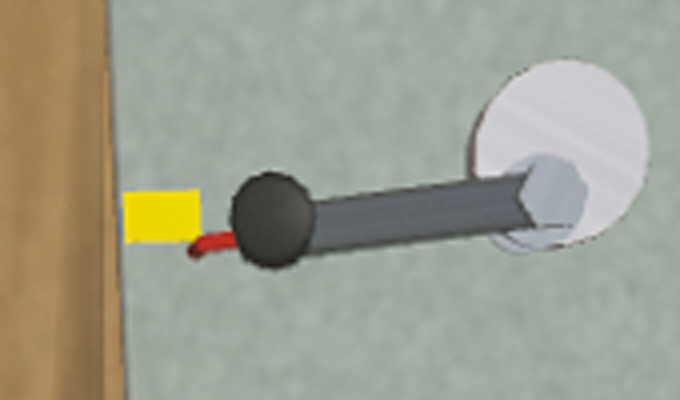

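The knob slipped along the pads: the pointer tip (193,252) is below the mark centre (row 217), which gives q≈1.10. I'll turn the tool 90° so that closing along the channel direction centres the knob at q=1.0.

```bash
python3 - <<'E'
from h import *
print(robot.read_state()['q'])
go([.479,-.0105,.12],97.1)
E
```

```text
[-3.20062030e-01 -1.05877996e-01  1.79619712e+00  2.16220820e-04
  1.45149117e+00 -4.29876843e-01]
go [100.1  -3.7  60.6] mm [-2.000e-02 -1.000e-02  8.919e+01] t 9.05 open 0.06009299846369434
```

carry_out:
  rows:
    - [0.05,0,0.0,0,0,10.6]
    - [0.1,-0.003,0.02,0,0,21]
    - [0.1,-0.003,0.02,0,0,31]
    - [0.1,-0.003,0.02,0,0,41]
    - [0.1,-0.003,0.02,0,0,51]
    - [0.1,-0.003,0.02,0,0,61]
    - [0.1,-0.003,0.02,0,0,71]
    - [0.1,-0.003,0.02,0,0,81]
    - [0.1,-0.003,0.02,0,0,89]
    - [0.1,-0.003,0.02,0,0,89]
    - [0.1,-0.003,0.02,0,0,89]

```text
t: 10.42
tool_pos: [0.4793, -0.009, 0.1605]
orientation: [-3.134, -0.21, 0.0]
force: [0.2, -0.2, -0.3]
opening: 0.0604
gripper_force: 0.0
```

```bash
python3 - <<'E'
from h import *
s=robot.read_state(); print(s['tool_pos'],s['q'])
go([.479,-.0105,.052],97.1)
E
```

```text
[ 0.47927961 -0.00903539  0.16047844] [-1.25990965e-01 -1.66310466e-01  1.88815618e+00  1.64802906e-04
  1.42004072e+00  1.31121258e+00]
go [ -0.4   1.4 108.5] mm [-0.01  0.01  0.55] t 10.43 open 0.060373337106596335
```

carry_out:
  rows:
    - [0,0.001,0.05,0,0,0]
    - [0,0.001,0.1,0,0,0]
    - [0,0.001,0.109,0,0,0]
    - [0,0.001,0.109,0,0,0]

```text
t: 10.92
tool_pos: [0.4796, -0.0105, 0.0521]
orientation: [-3.135, -0.205, 0.001]
force: [-0.2, -0.7, 1.1]
opening: 0.0599
gripper_force: 0.0
```

carry_out:
  rows:
    - [0,0,0,0,0,0]
    - [0,0,0,0,0,0]
    - [0,0,0,0,0,0]
    - [0,0,0,0,0,0]
    - [0,0,0,0,0,0]
  jaw: 255

```text
t: 11.55
tool_pos: [0.4798, -0.0112, 0.0521]
orientation: [3.134, 0.203, 0.001]
force: [-1.6, -3.4, 5.4]
opening: 0.0196
gripper_force: 20.0
```

```bash
python3 - <<'E'
from h import *
g=np.array([.5507,-.0016]); a=np.radians(7.1)
s=robot.read_state(); print(s['tool_pos'],s['force'],s['opening'])
d=s['tool_pos'][:2]-g; print('q',(np.arctan2(d[1],d[0])-a)%(2*np.pi)-np.pi+1,np.hypot(*d))
E
```

```text
[ 0.47980724 -0.01119565  0.052075  ] [-1.62732332 -3.37055622  5.41102835] 0.01963426875389897
q 1.0106184304062271 0.07153921749889473
```

carry_out:
  rows:
    - [0,-0.001,0,0,0,0]
    - [0,-0.001,0,0,0,0]

```text
t: 11.8
tool_pos: [0.4797, -0.0103, 0.0521]
orientation: [3.134, 0.203, 0.0]
force: [-2.7, -6.3, 5.6]
opening: 0.0194
gripper_force: 20.0
```

carry_out:
  rows:
    - [0,0,0,0,0,0]
    - [0,0,0,0,0,0]
    - [0,0,0,0,0,0]
    - [0,0,0,0,0,0]
    - [0,0,-0.05,0,0,0]
    - [0,0,-0.1,0,0,0]
    - [0,0,-0.12,0,0,0]
    - [0,0,-0.12,0,0,0]
  jaw: 90

```text
t: 12.8
tool_pos: [0.4809, -0.0098, 0.1736]
orientation: [3.134, 0.204, 0.006]
force: [-0.3, 0.4, 0.4]
opening: 0.0604
gripper_force: 0.0
```

```bash
python3 - <<'E'
from h import *
go([.6065,-.28,.18],-112.1)
E
```

```text
go [ 89.6 284.2  -5.7] mm [-1.000e-02 -2.400e-01  2.953e+01] t 12.8 open 0.06037333342519306
```

carry_out:
  rows:
    - [0,0.06,0,0,0,10]
    - [0,0.12,0,0,0,20]
    - [0,0.18,0,0,0,29.5]
    - [0,0.24,0,0,0,29.5]
    - [0,0.284,0,0,0,29.5]
    - [0,0.284,0,0,0,29.5]
    - [0,0.284,0,0,0,29.5]

```text
t: 13.68
tool_pos: [0.5154, -0.2903, 0.1697]
orientation: [-3.082, 0.602, 0.004]
force: [-0.2, -0.1, -0.3]
opening: 0.0602
gripper_force: 0.0
```

```bash
python3 - <<'E'
from h import *
s=robot.read_state(); print(s['t'],s['tool_pos'])
c=cam('wrist',s); w=robot.read_camera('wrist'); t=robot.read_camera('top'); ct=cam('top')
print('pred',proj(c,[[.606,-.29,.08],[.606,-.29,.022]]))
g=np.array([.5507,-.0016]); a=np.radians(7.1)
for q in (.9,1.,1.1):
    th=a+np.pi-1+q; e=np.array([np.cos(th),np.sin(th)])
    print(q,((proj(ct,[[*(g+.072*e),.086],[*(g+.092*e),.014],[*(g+.104*e),.012],[*g,.04]])-[230,140])*6).round(0).tolist())
A=cv2.resize(t[140:240,230:330],None,fx=4,fy=4,interpolation=cv2.INTER_CUBIC); B=w[:400,150:550]
save('m6',np.hstack([A,B]))
hsv=cv2.cvtColor(w,cv2.COLOR_RGB2HSV); m=cv2.inRange(hsv,(22,150,60),(35,255,255)); N,l,st,ce=cv2.connectedComponentsWithStats(m)
for i in range(1,N):
    if st[i][4]>60: print(st[i],ce[i],atz(c,ce[i],.07))
E
```

```text
13.675 [ 0.51537189 -0.29030626  0.16972534]
pred [[283.68675253 116.84679084]
 [290.7415542  119.73484884]]
0.9 [[289.0, 412.0], [309.0, 469.0], [310.0, 499.0], [292.0, 226.0]]
1.0 [[309.0, 410.0], [332.0, 466.0], [337.0, 497.0], [292.0, 226.0]]
1.1 [[329.0, 406.0], [355.0, 462.0], [363.0, 492.0], [292.0, 226.0]]
[274 106  24  21 476] [285.21428571 116.26470588] [ 0.6069218  -0.29049692  0.07      ]
[441 290   6  23  66] [443.98484848 299.83333333] [ 0.36359988 -0.37450496  0.07      ]
```

View pics/m6.png

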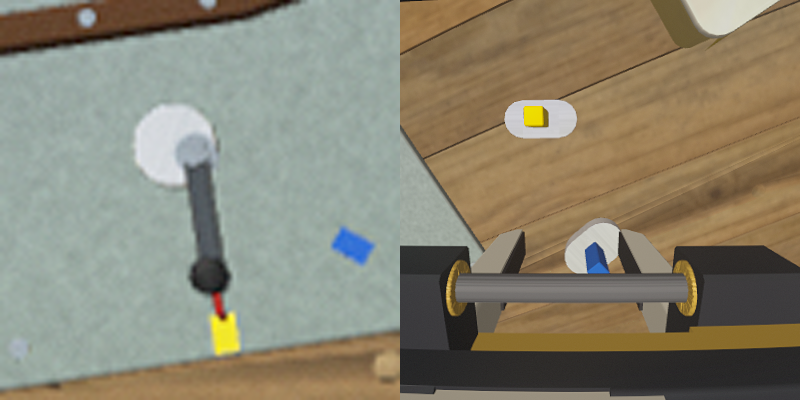

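The left half shows the red pointer tip at (222,317), meeting the yellow mark's centreline, so the lever is set. On the right, the yellow grip is at (534,116), aligned with the tool and matching the prediction.

```bash
python3 - <<'E'
from h import *
go([.6063,-.2903,.04],-112.1)
E
```

```text
go [ 84.2 -33.3 130.6] mm [-0.03  0.08  0.09] t 13.78 open 0.060424086506538965
```

carry_out:
  rows:
    - [0.05,-0.02,0,0,0,0]
    - [0.084,-0.033,0.02,0,0,0]
    - [0.084,-0.033,0.06,0,0,0]
    - [0.084,-0.033,0.11,0,0,0]
    - [0.084,-0.033,0.13,0,0,0]
    - [0.084,-0.033,0.13,0,0,0]
    - [0.084,-0.033,0.13,0,0,0]

```text
t: 14.65
tool_pos: [0.6079, -0.2929, 0.0444]
orientation: [3.082, -0.601, 0.005]
force: [0.6, 0.3, 1.7]
opening: 0.0604
gripper_force: 0.0
```

carry_out:
  rows:
    - [0,0,0,0,0,0]
    - [0,0,0,0,0,0]
    - [0,0,0,0,0,0]
    - [0,0,0,0,0,0]
    - [0,0,0,0,0,0]
    - [0,0,0,0,0,0]
  jaw: 255
  force: 30

```text
t: 15.4
tool_pos: [0.6065, -0.2922, 0.0416]
orientation: [-3.083, 0.601, 0.0]
force: [0.4, 0.6, 1.1]
opening: 0.0178
gripper_force: 30.0
```

carry_out:
  rows:
    - [0,0,-0.04,0,0,0]
    - [0,0,-0.08,0,0,0]
    - [0,0,-0.08,0,0,0]

```text
t: 15.78
tool_pos: [0.6089, -0.2938, 0.1264]
orientation: [3.081, -0.601, 0.011]
force: [0.1, 0.3, -0.9]
opening: 0.0179
gripper_force: 30.0
```

```bash
python3 - <<'E'
from h import *
s=robot.read_state(); print(s['t'],s['tool_pos'],s['opening'],s['gripper_force'])
c=cam('wrist',s); w=robot.read_camera('wrist'); save('w7',w)
g=np.array([.5507,-.0016]); a=np.radians(7.1); R=np.array([[np.cos(a),-np.sin(a)],[np.sin(a),np.cos(a)]])
for p in ((.054,-.2),(.06,-.12),(.055,-.06),(.054,.15)): print(p,R@p+g)
p=R@[.060,-.120]+g; go([*p,.12],-82.9)
hsv=cv2.cvtColor(w,cv2.COLOR_RGB2HSV); m=cv2.inRange(hsv,(22,150,60),(35,255,255)); N,l,st,ce=cv2.connectedComponentsWithStats(m)
for i in range(1,N):
    if st[i][4]>60: print(st[i],ce[i])
E
```

```text
15.775 [ 0.60893773 -0.29377525  0.12639781] 0.01789736210592702 29.999729990959167
(0.054, -0.2) [ 0.62900622 -0.19339191]
(0.06, -0.12) [ 0.62507209 -0.11326374]
(0.055, -0.06) [ 0.61269435 -0.05434184]
(0.054, 0.15) [0.5857457  0.15392427]
go [ -51.3 -173.2    3.2] mm [  0.09  -0.19 -29.17] t 15.82 open 0.017941086853852147
[ 304  224   35   50 1565] [321.05303514 250.13290735]
```

carry_out:
  rows:
    - [-0.015,-0.05,0,0,0,-10]
    - [-0.03,-0.1,0,0,0,-20]
    - [-0.045,-0.15,0.01,0,0,-29]
    - [-0.05,-0.17,0.03,0,0,-29]
    - [-0.05,-0.17,0.03,0,0,-29]
    - [-0.05,-0.17,0.03,0,0,-29]

```text
t: 16.58
tool_pos: [0.6234, -0.1172, 0.0908]
orientation: [3.136, 0.187, -0.002]
force: [-0.2, 0.2, -1.1]
opening: 0.0175
gripper_force: 30.0
```

```bash
python3 - <<'E'
from h import *
s=robot.read_state(); print(s['t'],s['tool_pos'],robot.read_state()['tool_pos'])
c=cam('wrist',s); w=robot.read_camera('wrist')
R,t=c[2],c[3]; print('campos',-R.T@t)
g=np.array([.5507,-.0016]); a=np.radians(7.1); Rg=np.array([[np.cos(a),-np.sin(a)],[np.sin(a),np.cos(a)]])
W=lambda x,y,z:[*(Rg@np.array([x,y])/1000+g),z/1000]
for l in ([(76,-42,40),(76,60,40),(97,-140,40),(76,-42,12)],[(122,-145,12),(-118,-145,12)]): print(proj(c,[W(*p) for p in l]).round(1).tolist())
v=w.copy()
for p,q in (((76,-42,40),(76,143,40)),((76,-42,40),(97,-140,40)),((-118,-145,12),(122,-145,12)),((76,-42,12),(76,143,12)),((122,-145,12),(122,145,12))):
    P=proj(c,np.linspace(W(*p),W(*q),40)).astype(int); cv2.polylines(v,[P.reshape(-1,1,2)],False,(255,0,255),1)
save('w8',np.vstack([v[0:290]])) ; save('w8raw',w)
E
```

```text
16.575 [ 0.62339165 -0.11718231  0.0907614 ] [ 0.62339165 -0.11718231  0.0907614 ]
campos [ 0.69328337 -0.10858395  0.25622816]
[[220.9, 200.0], [101.1, 200.8], [341.9, 173.4], [231.7, 192.7]]
[[345.7, 140.0], [341.8, 364.9]]
```

View pics/w8.png

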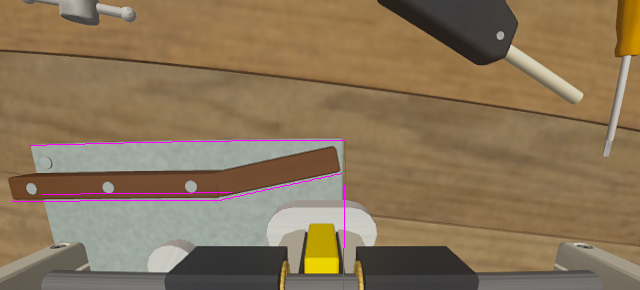

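The overlay fits the board. The fence's inner top edge lies about 2 px above the prediction; I'll quantify that.

```bash
python3 - <<'E'
from h import *
w=cv2.imread('pics/w8raw.png'); s=robot.read_state(); c=cam('wrist',s)
hsv=cv2.cvtColor(w,cv2.COLOR_BGR2HSV)
g=np.array([.5507,-.0016]); a=np.radians(7.1); Rg=np.array([[np.cos(a),-np.sin(a)],[np.sin(a),np.cos(a)]])
for u in (70,100,130,160,190,210):
    col=hsv[140:230,u]; b=np.where((col[:,1]>90)&(col[:,2]<170))[0]; r=b.max()+140.5
    p=atz(c,(u,r),.040)[:2]; e=np.where((col[:,1]<60))[0].min()+139.5; q=atz(c,(u,e),.012)[:2]
    print(u,r,(Rg.T@(p-g)*1000).round(1),e,(Rg.T@(q-g)*1000).round(1))
# right board edge
for v in (145,150):
    row=hsv[v,300:400]; e=np.where(row[:,1]<60)[0].max()+300.5; print(v,e,(Rg.T@(atz(c,(e,v),.012)[:2]-g)*1000).round(1))
# held plate: outline columns
pl=(hsv[...,1]<40)&(hsv[...,2]>140); pl[:195]=0; pl[245:]=0; pl[:,:255]=0; pl[:,400:]=0
ys,xs=np.where(pl); print(xs.min(),xs.max(),ys.min())
for u in (300,310,320,330,340,350): print(u,np.where(pl[:,u])[0].min(), (Rg.T@(atz(c,(u,np.where(pl[:,u])[0].min()-.5),s['tool_pos'][2]-.041+.022)[:2]-g)*1000).round(1))
print('tcp guide',(Rg.T@(s['tool_pos'][:2]-g)*1000).round(1),s['tool_pos'])
m=np.degrees(np.arctan2(*Ro.from_rotvec(s['orientation']).as_matrix()[[1,0],1])); print('yaw',m)
E
```

```text
70 198.5 [78.6 87.8] 142.5 [124.3 103.1]
100 198.5 [78.4 60.7] 141.5 [124.4  73.9]
130 197.5 [79.1 34.1] 140.5 [124.6  45.5]
160 197.5 [78.9  8.4] 140.5 [124.   17.9]
190 197.5 [ 78.7 -16.8] 139.5 [124.4  -9.3]
210 197.5 [ 78.5 -33.4] 139.5 [124.1 -27.1]
145 343.5 [ 118.3 -143.8]
150 343.5 [ 114.  -143.8]
255 376 195
300 195 [  87.7 -109.5]
310 195 [  87.6 -116.4]
320 195 [  87.6 -123.2]
330 195 [  87.6 -130.1]
340 195 [  87.5 -137. ]
350 201 [  83.2 -143.9]
tcp guide [  58.3 -124.2] [ 0.62390128 -0.11759863  0.0915752 ]
yaw -83.20394722346899
```

```bash
python3 - <<'E'
from h import *
w=cv2.imread('pics/w8raw.png'); s=robot.read_state(); c=cam('wrist',s)
g=np.array([.5507,-.0016]); a=np.radians(7.1); Rg=np.array([[np.cos(a),-np.sin(a)],[np.sin(a),np.cos(a)]])
for u in (290,305,340,350,355): print(u,w[194:212,u].tolist() if u==290 else w[194:212,u].sum(1).tolist())
R=Ro.from_rotvec(s['orientation']).as_matrix()
for dz in (.041,.019):
  P=[s['tool_pos']+R@np.array([.020,y,dz]) for y in (-.02,0,.02)]; print(dz,proj(c,P).round(1).tolist())
  P=[s['tool_pos']+R@np.array([0,y,dz]) for y in (-.04,.04)]; print(proj(c,P).round(1).tolist())
print(proj(c,[s['tool_pos']+R@np.array([x,0,-.039]) for x in (-.009,.009)]))
E
```

```text
290 [[157, 165, 156], [157, 165, 156], [156, 165, 156], [156, 165, 156], [156, 165, 156], [157, 165, 156], [155, 165, 155], [149, 158, 156], [144, 153, 160], [143, 152, 160], [142, 151, 159], [142, 150, 158], [139, 147, 156], [137, 144, 154], [199, 197, 198], [195, 201, 201], [194, 200, 200], [192, 199, 199]]
305 [480, 483, 486, 487, 486, 489, 453, 448, 448, 450, 447, 450, 444, 516, 593, 596, 593, 591]
340 [480, 480, 480, 480, 480, 485, 452, 445, 446, 445, 446, 447, 437, 512, 589, 595, 596, 593]
350 [319, 319, 324, 323, 312, 305, 318, 444, 452, 449, 444, 439, 437, 530, 593, 593, 591, 591]
355 [330, 330, 330, 324, 318, 307, 302, 315, 432, 440, 434, 433, 426, 418, 523, 591, 594, 590]
0.041 [[295.6, 200.1], [321.5, 200.1], [347.5, 200.1]]
[[271.0, 224.7], [372.1, 224.6]]
0.019 [[292.8, 207.6], [321.6, 207.6], [350.4, 207.5]]
[[265.6, 234.7], [377.6, 234.5]]
[[321.78803582 290.85085091]
 [321.76595407 259.12669   ]]
```

```bash
python3 - <<'E'
import cv2
w=cv2.imread('pics/w8raw.png'); cv2.imwrite('pics/w8c.png',cv2.resize(w[190:290,250:400],None,fx=5,fy=5,interpolation=cv2.INTER_NEAREST))
E
```

```text
(no output)
```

View pics/w8c.png

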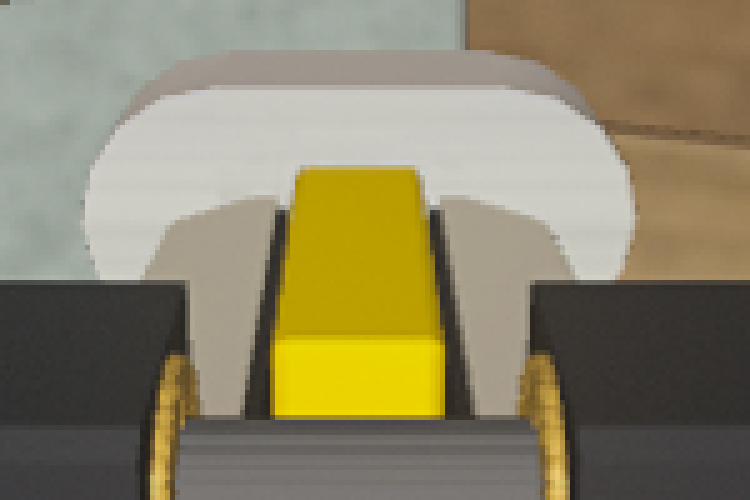

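The crop shows the plate edge rows at 200 and 207, matching the prediction (200.1 and 207.6), so the gauge is centred on the TCP. In the same frame the fence face is at 78.6, so the channel middle is at about 56.4. I'll lower the gauge at the inlet.

carry_out:
  rows:
    - [-0.002,-0.022,0,0,0,0.3]
    - [-0.002,-0.022,0.015,0,0,0.3]
    - [-0.002,-0.022,0.028,0,0,0.3]
    - [-0.002,-0.022,0.034,0,0,0.3]
    - [-0.002,-0.022,0.036,0,0,0.3]
    - [-0.002,-0.022,0.036,0,0,0.3]

```text
t: 17.38
tool_pos: [0.6194, -0.0946, 0.0556]
orientation: [3.136, 0.181, 0.0]
force: [-0.5, 0.4, -1.2]
opening: 0.0179
gripper_force: 30.0
```

carry_out:
  rows:
    - [0,0,0.001,0,0,0]
    - [0,0,0.002,0,0,0]
    - [0,0,0.002,0,0,0]

```text
t: 17.75
tool_pos: [0.6194, -0.0943, 0.0537]
orientation: [3.136, 0.182, 0.0]
force: [-0.2, 0.3, -1.0]
opening: 0.0179
gripper_force: 30.0
```

```bash
cat >> h.py <<'E'
g=np.array([.5507,-.0016]); a=np.radians(7.1); Rg=np.array([[np.cos(a),-np.sin(a)],[np.sin(a),np.cos(a)]])
def tell():
    s=robot.read_state(); m=np.degrees(np.arctan2(*Ro.from_rotvec(s['orientation']).as_matrix()[[1,0],1]))
    print(s['t'],'guide',(Rg.T@(s['tool_pos'][:2]-g)*1000).round(1),s['tool_pos'].round(4) if hasattr(s['tool_pos'],'round') else s['tool_pos'],'yaw',m,'F',np.round(s['force'],1),s['opening'])
E
python3 -c "
from h import *
tell()"
```

```text
17.75 guide [  56.7 -100.5] [ 0.6194 -0.0943  0.0537] yaw -83.3712482520252 F [-0.2  0.3 -1. ] 0.017886464945215928
```

carry_out:
  rows:
    - [0,0,0.001,0,0,-0.4]
    - [0,0,0.001,0,0,-0.4]

```text
t: 18.0
tool_pos: [0.6197, -0.0944, 0.0536]
orientation: [3.135, 0.193, 0.001]
force: [-3.3, 0.9, 4.4]
opening: 0.0179
gripper_force: 30.0
```

carry_out:
  rows:
    - [0,0,0.001,0,0,0]
    - [0,0,0.001,0,0,0]

```text
t: 18.25
tool_pos: [0.6197, -0.0944, 0.0536]
orientation: [3.135, 0.193, 0.001]
force: [-7.6, 1.4, 12.8]
opening: 0.0177
gripper_force: 30.0
```

```bash
python3 -c "
from h import *
tell()"
```

```text
18.25 guide [  57.  -100.7] [ 0.6197 -0.0944  0.0536] yaw -82.95431972874286 F [-7.6  1.4 12.8] 0.017675135578376595
```

carry_out:
  rows:
    - [-0.0005,0,-0.001,0,0,0]
    - [-0.0005,-0.012,-0.001,0,0,0]
    - [-0.0005,-0.024,-0.001,0,0,0]
    - [-0.0005,-0.036,-0.001,0,0,0]
    - [-0.0005,-0.036,-0.001,0,0,0]

```text
t: 18.88
tool_pos: [0.6152, -0.057, 0.0536]
orientation: [-3.135, -0.194, -0.003]
force: [1.1, 1.8, 6.1]
opening: 0.018
gripper_force: 30.0
```

```bash
python3 - <<'E'
from h import *
tell(); s=robot.read_state(); c=cam('wrist',s); w=robot.read_camera('wrist'); save('w9',w)
hsv=cv2.cvtColor(w,cv2.COLOR_RGB2HSV)
R=Ro.from_rotvec(s['orientation']).as_matrix()
P=proj(c,[s['tool_pos']+R@np.array([.020,y,.019]) for y in (-.02,0,.02)]); print('plate edge pred',P.round(1).tolist())
for u in (250,300,320,340): print(u,hsv[int(P[0,1])-30:int(P[0,1])+8,u][:,[1,2]].tolist())
for u in (100,150,200):
    col=hsv[100:260,u]; b=np.where((col[:,1]>90)&(col[:,2]<170))[0]; r=b.max()+100.5
    print(u,r,(Rg.T@(atz(c,(u,r),.040)[:2]-g)*1000).round(1))
E
```

```text
18.875 guide [ 57.2 -63. ] [ 0.6152 -0.057   0.0536] yaw -82.90392567563741 F [1.1 1.8 6.1] 0.01797857920765922
plate edge pred [[292.8, 207.6], [321.6, 207.6], [350.4, 207.5]]
250 [[140, 82], [133, 86], [133, 86], [142, 104], [144, 113], [140, 115], [139, 114], [145, 114], [141, 116], [144, 113], [144, 115], [149, 113], [59, 129], [11, 169], [10, 174], [9, 173], [9, 173], [9, 175], [7, 173], [9, 173], [10, 173], [10, 177], [13, 161], [84, 121], [146, 110], [144, 110], [143, 112], [145, 111], [145, 111], [144, 113], [148, 93], [43, 113], [15, 170], [15, 173], [15, 172], [15, 170], [15, 172], [15, 170]]
300 [[143, 114], [141, 114], [140, 115], [141, 114], [139, 114], [142, 113], [143, 114], [142, 113], [141, 114], [144, 113], [140, 113], [144, 113], [143, 112], [139, 114], [142, 113], [142, 113], [141, 114], [141, 114], [135, 115], [140, 113], [143, 112], [141, 114], [141, 114], [142, 113], [144, 113], [134, 116], [140, 111], [142, 90], [46, 111], [29, 156], [17, 179], [10, 201], [10, 202], [10, 201], [10, 201], [9, 201], [11, 200], [11, 200]]
320 [[144, 113], [143, 112], [141, 112], 
[... 211 characters left out ...]
14], [137, 115], [147, 111], [139, 90], [47, 109], [24, 157], [27, 160], [27, 160], [27, 159], [28, 157], [19, 178], [11, 200], [10, 202], [10, 202], [11, 201], [9, 200], [11, 201], [11, 201]]
340 [[142, 113], [146, 112], [142, 111], [140, 111], [138, 113], [142, 111], [141, 112], [146, 112], [142, 113], [141, 114], [139, 114], [143, 112], [143, 112], [143, 114], [135, 113], [142, 113], [141, 114], [137, 115], [138, 111], [146, 89], [27, 112], [15, 165], [17, 168], [23, 157], [29, 158], [27, 158], [27, 158], [29, 158], [26, 157], [28, 156], [19, 178], [10, 199], [10, 202], [10, 202], [10, 201], [10, 200], [10, 200], [10, 200]]
100 208.5 [78.1 91.3]
150 208.5 [78.1 54.9]
200 208.5 [78.1 19.8]
```

View pics/w9.png

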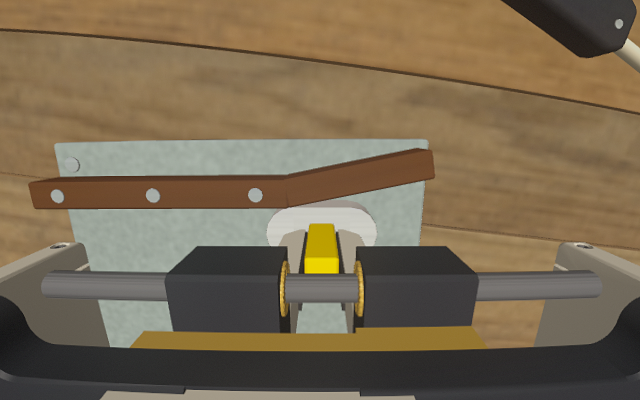

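The gauge is lying in the flare, with its plate edge at row 207.5 and the fence edge at row 208.5. It sits about 1 mm too close to the fence, so I'll shift it and slide through.

carry_out:
  rows:
    - [-0.001,0,0,0,0,0]
    - [-0.001,-0.012,0,0,0,0]
    - [-0.001,-0.025,0,0,0,0]
    - [-0.001,-0.04,0,0,0,0]
    - [-0.001,-0.055,0,0,0,0]
    - [-0.001,-0.055,0,0,0,0]

```text
t: 19.68
tool_pos: [0.6073, -0.0022, 0.0536]
orientation: [-3.135, -0.194, -0.003]
force: [-0.3, 2.4, 7.1]
opening: 0.018
gripper_force: 30.0
```

```bash
python3 -c "
from h import *
tell()"
```

```text
19.675 guide [56.1 -7.6] [ 0.6073 -0.0022  0.0536] yaw -82.90104498999081 F [-0.3  2.4  7.1] 0.01797187735137133
```

No side force; continuing.

carry_out:
  rows:
    - [0,-0.013,0,0,0,0]
    - [0,-0.026,0,0,0,0]
    - [0,-0.039,0,0,0,0]
    - [0,-0.052,0,0,0,0]
    - [0,-0.065,0,0,0,0]
    - [0,-0.078,0,0,0,0]
    - [0,-0.09,0,0,0,0]
    - [0,-0.102,0,0,0,0]
    - [0,-0.102,0,0,0,0]

```text
t: 20.8
tool_pos: [0.5947, 0.0986, 0.0536]
orientation: [-3.135, -0.194, -0.003]
force: [1.2, 2.4, 7.1]
opening: 0.0176
gripper_force: 30.0
```

```bash
python3 -c "
from h import *
tell()"
```

```text
20.8 guide [56. 94.] [0.5947 0.0986 0.0536] yaw -82.91285224716832 F [1.2 2.4 7.1] 0.017621057327999356
```

carry_out:
  rows:
    - [0,0,0,0,0,0]
    - [0,0,0,0,0,0]
    - [0,0,0,0,0,0]
    - [0,0,0,0,0,0]
  jaw: 90

```text
t: 21.3
tool_pos: [0.594, 0.097, 0.0523]
orientation: [-3.136, -0.192, 0.001]
force: [0.3, 1.0, -0.5]
opening: 0.0536
gripper_force: 0.0
```

carry_out:
  rows:
    - [0,0,-0.04,0,0,0]
    - [0,0,-0.09,0,0,0]
    - [0,0,-0.15,0,0,0]
    - [-0.06,-0.06,-0.15,0,0,0]
    - [-0.06,-0.12,-0.15,0,0,0]
    - [-0.06,-0.18,-0.15,0,0,0]
    - [-0.06,-0.22,-0.15,0,0,0]
    - [-0.06,-0.22,-0.15,0,0,0]

```text
t: 22.3
tool_pos: [0.5064, 0.3114, 0.2024]
orientation: [-3.134, -0.199, 0.001]
force: [-0.2, -0.7, -0.1]
opening: 0.0602
gripper_force: 0.0
```

```bash
python3 - <<'E'
from h import *
tell(); t=robot.read_camera('top'); s=robot.read_camera('scene')
A=cv2.resize(t[100:250,200:350],None,fx=2.6,fy=2.6,interpolation=cv2.INTER_CUBIC); B=cv2.resize(s[140:330,210:410],(410,390),interpolation=cv2.INTER_CUBIC)
save('end',np.hstack([A,B]))
E
```

```text
22.3 guide [ -5.2 316.1] [0.5064 0.3114 0.2024] yaw -82.72115218468754 F [-0.2 -0.7 -0.1] 0.060174185832909385
```

View pics/end.png

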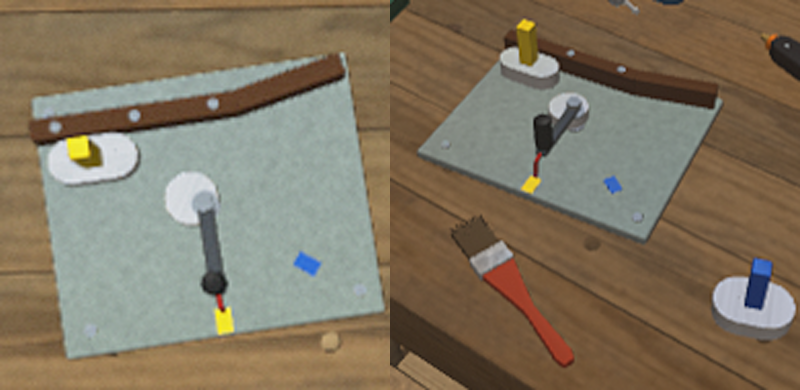

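The gauge stands on the board at the left (93,158), wholly beyond the roller. The pointer tip (222,308) is at the yellow mark, and the blue gauge is undisturbed.

```bash
python3 -c "
from plant import robot
print(robot.close_job())"
```

```text
the job is handed in; nothing more can be done
None
```

The job is handed in: the pointer is at the yellow mark, the yellow gauge went through the channel and stands beyond the roller, and the blue gauge is untouched; a mistyped move first dragged the lever past the mark, and I reset it before the gauge went in.

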